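# Close the drive case and offer its opened combination lock to the hasp

## Robot

A 6-joint arm with a two-finger parallel gripper is mounted at the origin on the work surface. World frame = base frame: x ahead of the robot, y to its left, z up, the work surface at z = 0. Lengths are in mm, angles in rad, forces in N, time in s.
With the tool pointing down it reaches from about 300 to 875 mm from the base axis. Payload 4.2 kg.
Tool frame: the origin (TCP) lies midway between the tips of the shut fingers; the grasp point (between the pads) lies 19 mm behind it; z points along the fingers, y is the line along which they close (so a half turn about z gives the same grasp; the last joint's range is limited). The gripper opens to 85 mm and grips with 20 to 120 N. Pads are 22 mm wide; open, the fingers measure 114 mm over their backs; the gripper's body (76 mm by 85 mm) begins 54 mm behind the grasp point. The pads swing forward as they close: fully open they stand 13 mm farther back than shut.
Start: joints at [1.325, 0.32, 1.565, -0, 1.257, -0.02], TCP at [128.735, 560.418, 231.338] pointing down, gripper open.
Joint ranges: [-3.11, 3.11], [-0.84, 2.01], [0.21, 2.61], [-1.34, 4.49], [0.05, 2.63], [-2.56, 2.56]. Speed limits (rad/s): [2.57, 2.57, 3.14, 3.14, 3.14, 3.14].

## Interface

Orientations are given as a unit quaternion [x, y, z, w].
In Python, from workcell import arm gives the robot as it stands. The module is installed in compiled form; this text tells all that it offers.
- The arm moves only by the shell command python3 -m pendant 'ROWS' [FORCE]. ROWS is JSON, a list of rows, each a list of 3 entries, a list of its own where there are three numbers: the opening, from -1 (shut) to 1 (fully open), then the shift along the tool's x, y, z in m, then the turn about the tool's z in degrees. A call has 1 to 20 rows; each row is the pose to reach, as a shift and turn from the pose commanded when the call began, along the tool's axes at that moment; what a row does not reach only later rows make up. A row lasts 1/8 s, in which the tool goes at most 62.5 mm and 10.7 degrees, less where a joint would pass 70% of its speed; a pose out of reach is approached as far as the arm can. A call with a gripper value outside its range is refused whole. The fingers move at their own pace and stop on an object; FORCE is the grip in N (left out, the last holds). Time passes only in rows, so rows that repeat a pose let the fingers close. It gives the time, the measured TCP pose, the force, the opening and the grip force at its end, in the units of the state.
- arm.sense(): the state, without advancing time (a new reading comes with each control period).
- arm.capture(name): name is "scene" or "top" or "wrist"; returns (picture, depth): 480x640x3 uint8, red, green, blue; 480x640 float32, mm along the optical axis (not along the pixel's ray), 0 where there is no reading.
- arm.calibration(name): a dict with "intrinsics" (3x3 intrinsics, pixels), "cam_to_world" (4x4, takes a point from camera to world coordinates). Camera axes: x right, y down, z forward; pixel columns grow to the right and rows downward; lengths in mm; the calibration is good to about 2 mm. The wrist camera is an equidistant fisheye: a pixel r from the principal point sees the ray r / f radians off the axis. A picture is of the moment at which its call begins: read the wrist's pose just before it. calibration takes no time and is no camera call; for the wrist camera it gives the pose at the moment of the call.
- arm.finish_job(): hands the job in; it is judged then, once.
The state is a dict: "time": time; "joints": joint angles; "joint_vel": joint speeds; "joint_efforts": joint torques, N m; "eef_pos": TCP position; "eef_rot": TCP orientation; "ft_force": force on the tool from outside, world axes, zero at the start; "wrist_torque": the same for the moment, N m; "finger_gap": opening from 0.0 (shut) to 1.0 (fully open); "finger_force": force on a finger pad.
Only numpy, scipy, OpenCV 4.12 (cv2) and the standard library are available. Lean on these libraries where they do the work, as an engineer would, in place of code of your own. Each camera call takes 0.05 s, during which the arm holds its last target. There are 200 camera calls.

## Task

Close up the loaded drive case: push its lid fully shut, then, with the combination padlock lying in its rest, turn its dial clockwise click by click until the pointer clicks in pointing straight at the shackle, and pull the shackle fully out. Then lift the opened lock out of the rest and present it at the case's staple: level, dial up, straight in front of the staple and at its height, the bow of the shackle pointing at it from about 3 cm away, touching neither the case nor its rest. Finish while still holding the lock there, motionless in the gripper (do not put it down), with the lid shut and the other things on the bench left where they are.

Things in the scene. Friction and masses are not known exactly. Their poses are not given: they have to be found in the camera images.
- case: Fixed black drive case, open-topped box 150 (x) x 220 (y) x 110 mm high with four hard drives standing in it; origin at the centre of its underside, its front (-x side) carries the staple, its lid is hinged along the top of the far (+x) side. It is fixed to the bench; its position and yaw differ each time.
- lid (a joint): Opening angle of the case's lid in rad: 0 = fully shut, grows as its front edge rises (starts 0.45 to 0.85). Plate 150 x 220 x 10 mm. The hinge is stiff: it stays where it is left and needs only about 1 N at the front edge to push down; it does not latch. A steel hasp strip, 30 mm wide with a slot for the staple, hangs about 40 mm below the lid's front edge.
- lid_front (a point): Point on the lid: middle of its front edge, on its upper face. It moves with the lid; x axis points from the front edge towards the hinge, z out of the upper face.
- lid_hinge (a point): Middle of the lid's hinge axis (the axis runs along the case's y), at the lid's underside, 110.5 mm above the bench; the upper face of the lid is 10 mm above this line when shut and the front edge is 150 mm from it.
- staple (a point): Middle of the upright outer bar of the steel staple, a 5 mm wire loop 25 mm high standing 20 mm out of the middle of the case's front, 86 mm above the bench. Axes as the case: -x points out of the front, away from the case.
- rest: Fixed dark steel lock rest, base 110 x 75 x 8 mm. A 28 mm wide block carries the lock 30 mm above the bench; an upright 56 mm wide behind the lock and one 26 mm wide before it, between the shackle's legs, both 46 mm above the bench, hold it; nothing stands beside its +y and -y sides. Origin on the bench under the lock's middle; x as the shackle points.
- lock: Loose steel combination padlock, about 0.43 kg, lying in the rest, dial up. Body 52 (x) x 58 (y) x 26 mm thick; origin at the centre of its underside (30 mm above the bench at the start), x towards the shackle, z up through the dial. Grip it across its 58 mm sides and lift it straight up over 20 mm. Centre of mass about 8 mm ahead (+x) of the origin.
- dial_part (a joint): Dial angle in rad, anticlockwise from above positive. 0 = pointer at the shackle (lock's +x), the only notch where the shackle is free (within 0.1). Starts 1.0 to 2.1, so turn clockwise; stop at -0.25. Notches every 30 degrees (0.524 rad); a click takes about 0.06 N m, and let go within 0.2 of a notch the dial springs into it. With the shackle out it cannot turn.
- dial_grip (a point): On the dial's axis, 43 mm above the lock's underside, at the middle height of the dial's black grip bar: 11 mm thick, 30 mm long, its top 9.5 mm above this point and its foot 9.5 mm below, standing on a disc of 39 mm diameter. x points along the bar to its pointed end, which has a white line on top.
- shackle_part (a joint): How far the shackle is pulled out of the lock, in m: 0 = shut, 0.016 = fully out (stop). It slides along the lock's +x with about 3 N of friction and stays where it is left. With the dial off its open notch it only gives 1 to 2 mm.
- bow (a point): Outermost point of the shackle's bow, 13 mm above the lock's underside, 70 mm ahead (+x) of the lock's origin when shut, 86 mm when out. The shackle is a level U of 8 mm round bar; its two legs run along x, 46 mm over their outsides, 30 mm apart inside, 44 mm out of the body when shut: pinch the legs from their outer sides, or pinch or hook the bow, from above.
- mouse: Bystander, leave alone: loose black computer mouse, 33 mm high; origin at the centre of its underside.
- screwdriver: Bystander, leave alone: loose screwdriver with a yellow handle; origin at the centre of its underside.
- bitbox: Bystander, leave alone: loose yellow screwdriver bit box, 30 mm high; origin at the centre of its underside.
- switch_box: Bystander, leave alone: loose flat dark network switch, 27 mm high; origin at the centre of its underside.
- dome_cam: Bystander, leave alone: loose small dome camera on a white base, 64 mm high; origin at the centre of its underside.
- jar: Bystander, leave alone: loose jar of 60 mm diameter, 70 mm high; origin at the centre of its underside.
Mind the look-alikes: they are no part of the job. Leave any green or yellow look-alike of the lock alone.

How it is judged:
By the outcome, as a careful person would: the job done as asked, in the order asked, and still so for the second after the job is handed in, while the arm keeps its last pose, push and grip.
It also fails if it takes over 72 s, if anything falls off the work surface, if the arm or the gripper's body presses on something with over 40 N, if the wrist force passes 120 N, or if a joint passes its speed limit or range.

## Working session

There is one attempt and no reset: what is moved stays moved. The work goes in short steps, Python scripts to look and compute and a shell command to move; the robot and the scene stay as the last step left them, time stands still between calls to the robot, and variables do not carry over. Pictures are saved under pics/ and viewed, at most 10 in all, crops included, and the job is handed in when it is done.

```bash
mkdir -p pics; cat > h.py <<'E'
import numpy as np, cv2, json
from workcell import arm
def cap(n,name):
    c=arm.calibration(n); p,d=arm.capture(n)
    np.savez('pics/%s.npz'%name,p=p,d=d,K=c['intrinsics'],T=c['cam_to_world'])
    cv2.imwrite('pics/%s.png'%name,p[:,:,::-1]); return p,d,np.array(c['intrinsics']),np.array(c['cam_to_world'])
def load(name):
    z=np.load('pics/%s.npz'%name); return z['p'],z['d'],z['K'],z['T']
def rays(K,uv,fish=False):
    uv=np.atleast_2d(uv).astype(float); x=(uv[:,0]-K[0,2])/K[0,0]; y=(uv[:,1]-K[1,2])/K[1,1]
    if fish:
        r=np.hypot(x,y)+1e-12; return np.c_[x/r*np.sin(r),y/r*np.sin(r),np.cos(r)]
    return np.c_[x,y,np.ones_like(x)]
def plane(K,T,uv,z,fish=False):
    d=rays(K,uv,fish)@T[:3,:3].T; o=T[:3,3]; return o+d*((z-o[2])/d[:,2])[:,None]
def cloud(K,T,d,fish=False):
    v,u=np.mgrid[:d.shape[0],:d.shape[1]]; r=rays(K,np.c_[u.ravel(),v.ravel()],fish)
    P=r/r[:,2:]*d.reshape(-1,1); return (P@T[:3,:3].T+T[:3,3]).reshape(d.shape+(3,))
E
python3 - <<'E'
from h import *
for n in("scene","top"):
    p,d,K,T=cap(n,n+'0'); print(n,K.tolist(),T.round(3).tolist(),(d>0).mean())
s=arm.sense(); print(s)
E
```

```text
scene [[548.7336112902302, 0.0, 327.26309923536223], [0.0, 548.7336112902302, 235.87065121514283], [0.0, 0.0, 1.0]] [[-0.18, 0.831, -0.527, 1295.097], [0.984, 0.143, -0.109, 169.126], [-0.015, -0.537, -0.843, 1253.372], [0.0, 0.0, 0.0, 1.0]] 0.9958951822916666
top [[568.1376943852255, 0.0, 319.71710649425347], [0.0, 568.1376943852255, 237.655040229745], [0.0, 0.0, 1.0]] [[-0.027, -0.98, 0.198, 281.795], [-0.999, 0.031, 0.014, 13.651], [-0.02, -0.198, -0.98, 1514.691], [0.0, 0.0, 0.0, 1.0]] 0.996015625
{'time': 0.1, 'joints': array([ 1.32498810e+00,  3.20255924e-01,  1.56557452e+00, -2.02830193e-05,
        1.25738943e+00, -2.00007119e-02]), 'joint_vel': array([ 0.00098903, -0.00214094, -0.00291631,  0.00066787,  0.00041999,
       -0.00084724]), 'joint_efforts': array([-4.53764505e-05, -4.16408086e+01, -2.34704572e+01, -1.24780549e-04,
        4.69059160e-03, -1.21149554e-05]), 'eef_pos': array([128.63990051, 559.98513196, 230.54348175]), 'eef_rot': array([ 1.12660887e-01,  9.93633163e-01, -8.07712306e-04, -9.82543549e-05]), 'ft_force': array([0.42268404, 0.23562988, 0.21060707]), 'wrist_torque': array([-0.00733497, -0.03701533, -0.00937879]), 'finger_force': 0.0, 'finger_gap': 1.0038560785470252}
```

View pics/top0.png

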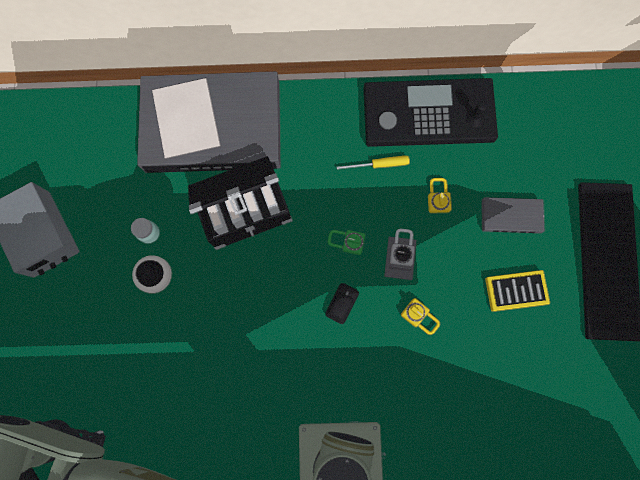

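View pics/scene0.png

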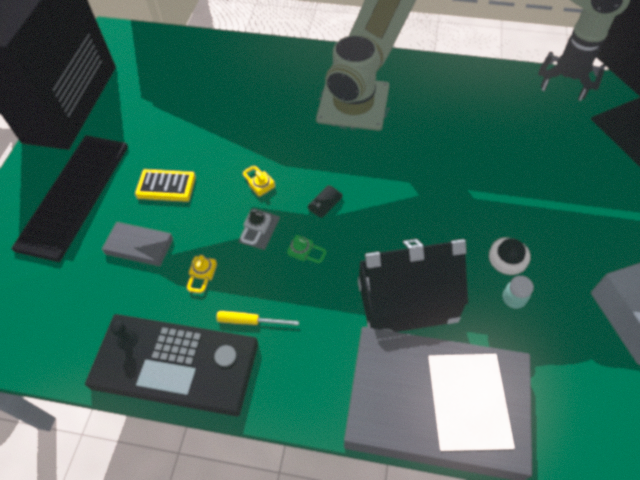

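The top view shows the steel lock in its dark rest at (402,252), and the open case at (240,205) with its hasp at (237,203). Things that could be mistaken for the lock are the green one at (347,241) and the yellow ones at (440,197) and (419,315). The description says steel, in a rest, dial up, so I choose (402,252). The scene camera shows the same lock at (256,222), and the lid at (415,285) with its hasp at (413,248).

```bash
python3 - <<'E'
from h import *
p,d,K,T=load('top0'); q,e,K2,T2=load('scene0')
a=cv2.resize(p[215:295,360:440],(400,400),interpolation=cv2.INTER_CUBIC); b=cv2.resize(p[140:260,180:300],(400,400),interpolation=cv2.INTER_CUBIC)
cv2.imwrite('pics/crop1.png',np.hstack([a,b])[:,:,::-1])
C=cloud(K,T,d)
for u,v in[(402,252),(402,235),(395,270),(412,270),(347,241),(320,300),(240,225),(205,240),(290,215),(237,203),(225,180)]: print(u,v,C[v,u].round(0))
S=cloud(K2,T2,e)
print('scene')
for u,v in[(256,222),(415,285),(375,285),(460,275),(413,248),(373,260),(458,247),(390,325),(460,310)]: print(u,v,S[v,u].round(0))
# lid plane fit
reg=S[262:315,378:458].reshape(-1,3); m=reg.mean(0); w=np.linalg.svd(reg-m)[2][2]; print(m,w*np.sign(w[2]),np.abs((reg-m)@w).mean())
E
```

```text
402 252 [ 528. -175.   82.]
402 235 [ 589. -188.   -1.]
395 270 [ 493. -164.    5.]
412 270 [ 492. -209.    4.]
347 241 [570. -37.  35.]
320 300 [419.  39.  -1.]
240 225 [623. 247.  35.]
205 240 [591. 348.   1.]
290 215 [646. 113.  33.]
237 203 [689. 258.  16.]
225 180 [710. 265. 160.]
scene
256 222 [ 542. -176.   64.]
415 285 [708. 244. 163.]
375 285 [728. 156. 172.]
460 275 [669. 340. 169.]
413 248 [655. 226. 229.]
373 260 [695. 144. 222.]
458 247 [630. 323. 221.]
390 325 [760. 204.  44.]
460 310 [707. 360.  72.]
[714.63781622 250.21772002 161.81922635] [-0.90344534 -0.19615075  0.38119733] 28.703511738281442
```

View pics/crop1.png

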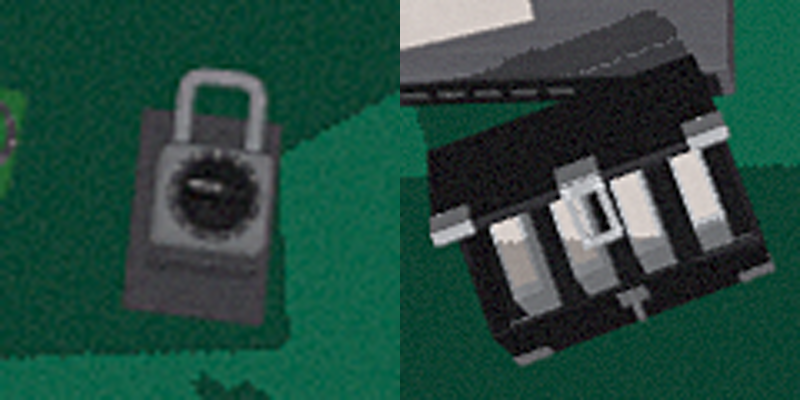

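The crop on the left shows the grey steel lock in its rest, with its shackle up (+x) and the white pointer line at about (205,186), to the left, so the dial is near +1.6. On the right, the case front has a staple at about (633,300), case corners at (510,345) and (772,265), and the hasp at (595,200).

```bash
cat > m.py <<'E'
from h import *
rng=np.random.default_rng(0)
def fit(P,tol,n=500):
    best=None
    for _ in range(n):
        a=P[rng.choice(len(P),3,replace=False)]; w=np.cross(a[1]-a[0],a[2]-a[0]); 
        if np.linalg.norm(w)<1:continue
        w/=np.linalg.norm(w); i=np.abs((P-a[0])@w)<tol
        if best is None or i.sum()>best.sum(): best=i
    m=P[best].mean(0); w=np.linalg.svd(P[best]-m,full_matrices=False)[2][2]; return m,w*np.sign(w[2]),P[best]
if __name__=='__main__':
    p,d,K,T=load('top0'); q,e,K2,T2=load('scene0'); S=cloud(K2,T2,e); C=cloud(K,T,d)
    R=S[235:335,350:475].reshape(-1,3); R=R[R[:,2]>115]
    m,w,I=fit(R,4); yaw=np.arctan2(-w[1],-w[0]); print('lid',m,w,len(I),len(R),'ang',np.arccos(w[2]),'yaw',yaw)
    ax=np.array([np.cos(yaw),np.sin(yaw),0]); ay=np.array([-ax[1],ax[0],0]); 
    a=np.percentile(I@ax,[.5,99.5]); b=np.percentile(I@ay,[.5,99.5]); print('x ext',a,'y ext',b,'z',np.percentile(I[:,2],[.5,99.5]))
    pc=lambda u,v:(180+(u-400)*.3,140+v*.3)
    for n,u,v,z in[('fl',510,345,110),('fr',772,265,110),('staple top',633,292,98),('stapleback',640,318,98)]:
        X=plane(K,T,[pc(u,v)],z)[0]; print(n,X.round(1),'case',X@ax,X@ay)
    # top-camera front rim band
    lk=lambda u,v:(360+u*.2,215+v*.2)
    for n,u,v,z in[('legL',182,140,43),('legLtip',183,85,43),('legR',258,140,43),('legRtip',258,85,43),('bowtop',220,70,43),('dial',212,192,68),('bodyTL',160,146,56),('bodyTR',276,146,56),('bodyBR',268,250,56),('bodyBL',152,248,56),('l1',188,185,82),('l2',222,188,82)]:
        print(n,plane(K,T,[lk(u,v)],z)[0].round(1))
    # other things near: heights
E
python3 m.py
```

```text
lid [697.74655413 247.92097476 173.99481955] [0.69467668 0.24883558 0.67491123] 5757 6428 ang 0.8299519342979411 yaw -2.797628412066498
x ext [-791.67332211 -689.44425979] y ext [-107.90498724  110.47447291] z [117.30114476 229.30882234]
fl [559.4 303.6 110. ] case -629.028961280618 -97.209523035605
fr [615.3 103.8 110. ] case -614.2878993941064 109.80138637181027
staple top [600.3 211.7  98. ] case -636.5433206508951 3.094977953931519
stapleback [579.7 206.4  98. ] case -615.393953253208 1.1631774995108008
legL [ 559.  -166.7   43. ]
legLtip [ 588.5 -168.9   43. ]
legR [ 557.7 -206.6   43. ]
legRtip [ 587.2 -208.3   43. ]
bowtop [ 596.  -188.8   43. ]
dial [ 526.5 -177.6   68. ]
bodyTL [ 553.7 -153.5   56. ]
bodyTR [ 551.8 -213.8   56. ]
bodyBR [ 497.3 -206.4   56. ]
bodyBL [ 500.1 -146.6   56. ]
l1 [ 528.2 -163.7   82. ]
l2 [ 526.1 -181.    82. ]
```

```bash
cat >> h.py <<'E'
from scipy.spatial.transform import Rotation as Ro
def go(tgt,yaw=None):
    """shift (m, tool axes) and turn (deg) to put TCP at tgt with tool y along world heading yaw (mod pi)"""
    s=arm.sense(); R=Ro.from_quat(s['eef_rot']).as_matrix(); sh=R.T@(np.array(tgt)-s['eef_pos'])/1000
    t=None
    if yaw is not None:
        dy=yaw-np.arctan2(R[1,1],R[0,1]); dy=(dy+np.pi/2)%np.pi-np.pi/2; t=np.degrees(-dy)
    print('shift',sh.round(4),'dist mm',np.linalg.norm(sh*1000).round(1),'turn',t,'j6',s['joints'][5].round(3),'ax',R[:2,:2].round(4).tolist()); return s
def st():
    s=arm.sense(); print('t',round(s['time'],2),'pos',s['eef_pos'].round(1),'F',s['ft_force'].round(1),'gap',round(s['finger_gap'],3),'ff',round(s['finger_force'],1),'j',s['joints'].round(3))
E
python3 -c "
from h import *
go([662.4,235.5,285],0.344+np.pi/2)"
```

```text
shift [-0.5929 -0.1968 -0.0541] dist mm 627.0 turn -32.64720569229902 j6 -0.02 ax [[-0.9746, 0.2239], [0.2239, 0.9746]]
```

```bash
python3 -m pendant '[[-1,[0,0,-0.054],0],[-1,[-0.5929,-0.1968,-0.054],-32.6],[-1,[-0.5929,-0.1968,-0.054],-32.6],[-1,[-0.5929,-0.1968,-0.054],-32.6],[-1,[-0.5929,-0.1968,-0.054],-32.6],[-1,[-0.5929,-0.1968,-0.054],-32.6],[-1,[-0.5929,-0.1968,-0.054],-32.6],[-1,[-0.5929,-0.1968,-0.054],-32.6],[-1,[-0.5929,-0.1968,-0.054],-32.6],[-1,[-0.5929,-0.1968,-0.054],-32.6],[-1,[-0.5929,-0.1968,-0.054],-32.6],[-1,[-0.5929,-0.1968,-0.054],-32.6],[-1,[-0.5929,-0.1968,-0.054],-32.6],[-1,[-0.5929,-0.1968,-0.054],-32.6],[-1,[-0.5929,-0.1968,-0.054],-32.6],[-1,[-0.5929,-0.1968,-0.054],-32.6]]' 40; python3 -c "
from h import *
st();go([662.4,235.5,285],0.344+np.pi/2)"
```

```text
time: 2.1
eef_pos: [661.7, 236.8, 285.9]
eef_rot: [-0.171, 0.985, 0.0, 0.0]
ft_force: [-0.7, 0.3, 0.3]
finger_gap: -0.001
finger_force: 0.0
t 2.1 pos [661.7 236.8 285.9] F [-0.7  0.3  0.3] gap -0.001 ff 0.0 j [ 0.327  0.509  1.129  0.     1.503 -1.588]
shift [-0.0002 -0.0014  0.0009] dist mm 1.7 turn 0.03525530351494007 j6 -1.588 ax [[-0.9412, -0.3378], [-0.3378, 0.9412]]
```

```bash
python3 -m pendant '[[-1,[0,0,0.04],0],[-1,[0,0,0.065],0],[-1,[0,0,0.08],0],[-1,[0,0,0.095],0],[-1,[0,0,0.105],0],[-1,[0,0,0.115],0],[-1,[0.005,0,0.125],0],[-1,[0.010,0,0.135],0],[-1,[0.018,0,0.142],0],[-1,[0.024,0,0.150],0],[-1,[0.03,0,0.156],0],[-1,[0.03,0,0.16],0],[-1,[0.03,0,0.163],0],[-1,[0.03,0,0.163],0]]'
```

```text
time: 3.85
eef_pos: [634.3, 225.8, 122.0]
eef_rot: [-0.171, 0.985, 0.0, -0.0]
ft_force: [0.4, 0.4, -0.3]
finger_gap: -0.001
finger_force: 0.0
```

```bash
python3 -m pendant '[[-1,[0,0,0.002],0],[-1,[0,0,0.004],0],[-1,[0,0,0.004],0]]'; python3 -m pendant '[[-1,[0,0,0.001],0],[-1,[0,0,0.001],0]]'
```

```text
time: 4.22
eef_pos: [634.6, 225.9, 120.5]
eef_rot: [-0.171, 0.985, 0.0, 0.001]
ft_force: [-2.5, -0.6, 9.3]
finger_gap: -0.001
finger_force: 4.5
time: 4.47
eef_pos: [634.6, 225.9, 120.4]
eef_rot: [-0.171, 0.985, 0.0, 0.001]
ft_force: [-4.4, -1.4, 12.8]
finger_gap: 0.0
finger_force: 6.4
```

```bash
python3 -c "
from h import *
go([526,-179,235],0.0)"
```

```text
shift [ 0.2383 -0.3448 -0.1152] dist mm 434.6 turn -70.33490284142582 j6 -1.589 ax [[-0.9417, -0.3365], [-0.3365, 0.9417]]
```

```bash
python3 -m pendant '[[-1,[0,0,-0.06],0],[-1,[0,0,-0.115],0],[0,[0.238,-0.345,-0.115],109.7],[0,[0.238,-0.345,-0.115],109.7],[0,[0.238,-0.345,-0.115],109.7],[0,[0.238,-0.345,-0.115],109.7],[0,[0.238,-0.345,-0.115],109.7],[0,[0.238,-0.345,-0.115],109.7],[0,[0.238,-0.345,-0.115],109.7],[0,[0.238,-0.345,-0.115],109.7],[0,[0.238,-0.345,-0.115],109.7],[0,[0.238,-0.345,-0.115],109.7],[0,[0.238,-0.345,-0.115],109.7],[0,[0.238,-0.345,-0.115],109.7],[0,[0.238,-0.345,-0.115],109.7],[0,[0.238,-0.345,-0.115],109.7],[0,[0.238,-0.345,-0.115],109.7],[0,[0.238,-0.345,-0.115],109.7]]'; python3 - <<'E'
from h import *
st(); p,d,K,T=cap('wrist','w1'); print(K,T.round(3)); cap('top','top1')
E
```

```text
time: 6.72
eef_pos: [526.2, -179.2, 232.3]
eef_rot: [0.707, 0.707, 0.0, -0.0]
ft_force: [0.4, -0.2, -0.3]
finger_gap: 0.5
finger_force: 0.0
t 6.72 pos [ 526.2 -179.2  232.3] F [ 0.4 -0.2 -0.3] gap 0.5 ff 0.0 j [-0.349  0.289  1.607  0.     1.246 -0.348]
[[371.64829954   0.         325.26880017]
 [  0.         371.64829954 246.52208752]
 [  0.           0.           1.        ]] [[ 1.00000e+00 -1.00000e-03  0.00000e+00  5.25697e+02]
 [-1.00000e-03 -9.50000e-01 -3.11000e-01 -9.86040e+01]
 [ 0.00000e+00  3.11000e-01 -9.50000e-01  3.75444e+02]
 [ 0.00000e+00  0.00000e+00  0.00000e+00  1.00000e+00]]
```

View pics/w1.png

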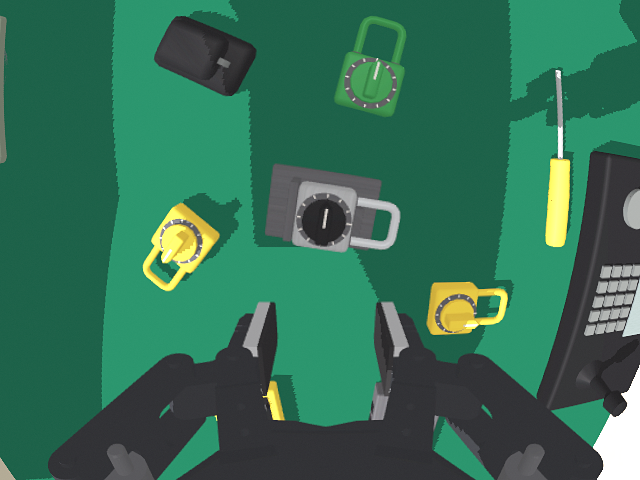

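The wrist view shows the grey lock at (325,216) with its shackle to the right and bow at (399,224). The white line runs from (326,208) to (324,229), roughly along image up (+y). The green lock at (370,75) and the yellow ones at (178,240) and (458,305) stay clear.

```bash
python3 - <<'E'
from h import *
p,d,K,T=load('w1')
x0,y0=260,155; c=p[y0:265,x0:410]; cv2.imwrite('pics/w1c.png',cv2.resize(c,None,fx=5,fy=5,interpolation=cv2.INTER_CUBIC)[:,:,::-1])
g=cv2.cvtColor(c,cv2.COLOR_RGB2HSV); V=g[...,2];Sat=g[...,1]
m=((V>115)&(Sat<40)).astype(np.uint8)
n,l,s,ce=cv2.connectedComponentsWithStats(m)
for i in range(1,n):
    if s[i,4]>12:
        pts=np.argwhere(l==i)[:,::-1]+[x0,y0]; print(s[i]+[x0,y0,0,0,0],pts.mean(0).round(1))
C=cloud(K,T,d,True)
for u,v in[(325,219),(340,219),(325,245),(300,190),(399,224),(280,180)]: print(u,v,C[v,u].round(1), d[v,u])
E
```

```text
[ 292  181  108   71 2570] [345.1 216.2]
[322 209   6  20  62] [324.6 218.6]
325 219 [ 525.6 -170.5   84.4] 298.9422
340 219 [ 538.4 -175.2   65.6] 318.2965
325 245 [ 525.5 -193.1   82.8] 307.54358
300 190 [ 503.7 -151.8   54. ] 322.05087
399 224 [ 603.4 -196.1    1.4] 385.79968
280 180 [ 480.8 -148.8    9.2] 363.69687
```

View pics/w1c.png

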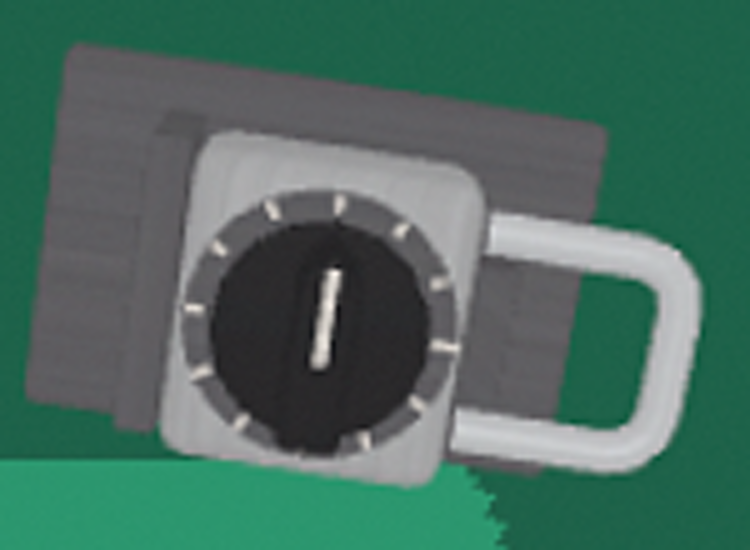

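```bash
python3 - <<'E'
from h import *
p,d,K,T=load('w1')
f=lambda u,v,z: plane(K,T,[(260+u/5,155+v/5)],z,True)[0]
a,b=f(80,45,8),f(605,125,8); print('base y+ edge',a,b,np.arctan2(b[1]-a[1],b[0]-a[0]),np.hypot(*(b-a)[:2]))
a2,b2=f(30,400,8),f(540,475,8); print('base y- edge',a2,b2,np.arctan2(b2[1]-a2[1],b2[0]-a2[0])); print('base ctr',(a+b+a2+b2)/4)
a,b=f(230,132,56),f(460,168,56); print('body y+',a,b,np.arctan2(b[1]-a[1],b[0]-a[0]))
a2,b2=f(185,450,56),f(410,488,56); print('body y-',a2,b2,np.arctan2(b2[1]-a2[1],b2[0]-a2[0]))
a,b=f(318,367,82.5),f(333,270,82.5); print('line',a,b,np.arctan2(b[1]-a[1],b[0]-a[0]))
for z in(62,63.5): print('disc',f(320,322,z), f(211,322,z),f(432,322,z))
print('body xm', f(180,300,56),f(470,335,56)); print('bow',f(700,300,43),'legs',f(560,218,43),f(540,465,43))
E
```

```text
base y+ edge [ 477.04047493 -132.82580015    8.        ] [ 581.55718345 -148.93272263    8.        ] -0.15290568552445857 105.75053338348528
base y- edge [ 464.2053012  -206.21812334    8.        ] [ 570.55384202 -222.75464774    8.        ] -0.1542583471943985
base ctr [ 523.3392004  -177.68282346    8.        ]
body y+ [ 509.14947446 -143.91270416   56.        ] [ 549.0216129  -150.24405926   56.        ] -0.15747666741261682
body y- [ 500.17672951 -201.68802144   56.        ] [ 540.97654593 -208.99759279   56.        ] -0.17727624195407735
line [ 524.40105685 -178.90905808   82.5       ] [ 526.85046642 -162.68795896   82.5       ] 1.4209271048050978
disc [ 524.67445634 -176.42046421   62.        ] [ 505.72264044 -176.37113841   62.        ] [ 544.14250996 -176.41309805   62.        ]
disc [ 524.67934809 -176.04806799   63.5       ] [ 505.81822692 -175.99897824   63.5       ] [ 544.05423652 -176.04073708   63.5       ]
body xm [ 499.91367048 -173.82385152   56.        ] [ 551.29795166 -180.26774182   56.        ]
bow [ 595.30652816 -176.63167017   43.        ] legs [ 568.4462137  -161.44177197   43.        ] [ 566.20999605 -208.93043303   43.        ]
```

```bash
python3 -c "
from h import *
go([525,-176.5,67],-0.15)"
```

```text
shift [ 0.0026 -0.0012  0.1653] dist mm 165.3 turn 8.565718089728527 j6 -0.348 ax [[0.0005, 1.0], [1.0, -0.0005]]
```

```bash
python3 -m pendant '[[0,[0.0026,-0.0012,0.05],8.6],[0,[0.0026,-0.0012,0.1],8.6],[0,[0.0026,-0.0012,0.13],8.6],[0,[0.0026,-0.0012,0.145],8.6],[0,[0.0026,-0.0012,0.155],8.6],[0,[0.0026,-0.0012,0.162],8.6],[0,[0.0026,-0.0012,0.165],8.6],[0,[0.0026,-0.0012,0.165],8.6]]' 40
python3 -m pendant '[[-0.5,[0,0,0],0],[-1,[0,0,0],0],[-1,[0,0,0],0],[-1,[0,0,0],0],[-1,[0,0,0],0]]' 40; python3 -c "
from h import *
st()"
```

```text
time: 7.82
eef_pos: [525.3, -176.7, 67.7]
eef_rot: [0.758, 0.652, 0.0, 0.0]
ft_force: [-0.4, 0.2, 0.0]
finger_gap: 0.502
finger_force: 0.0
time: 8.45
eef_pos: [525.1, -176.6, 67.8]
eef_rot: [0.758, 0.652, 0.0, 0.0]
ft_force: [-2.6, -0.1, 6.2]
finger_gap: 0.115
finger_force: 42.1
t 8.45 pos [ 525.1 -176.6   67.8] F [-2.6 -0.1  6.2] gap 0.115 ff 42.1 j [-0.345  0.441  1.835  0.     0.865 -0.195]
```

```bash
python3 -m pendant '[[-1,[0,0,-0.001],8],[-1,[0,0,-0.001],16],[-1,[0,0,-0.001],24],[-1,[0,0,-0.001],30],[-1,[0,0,-0.001],30],[-1,[0,0,-0.001],38],[-1,[0,0,-0.001],46],[-1,[0,0,-0.001],54],[-1,[0,0,-0.001],60],[-1,[0,0,-0.001],60]]'; python3 -m pendant '[[-1,[0,0,0],8],[-1,[0,0,0],16],[-1,[0,0,0],24],[-1,[0,0,0],30],[-1,[0,0,0],30]]'; python3 -c "
from h import *
st();print(arm.sense()['wrist_torque'])"; python3 -m pendant '[[-0.6,[0,0,0],0],[-0.2,[0,0,0],0],[-0.1,[0,0,0],0],[-0.1,[0,0,-0.03],0],[-0.1,[0,0,-0.07],0],[0.4,[0,0,-0.10],0],[0.4,[0,0,-0.10],0]]';  python3 - <<'E'
from h import *
p,d,K,T=cap('wrist','w2'); go([525,-176.5,100],-0.157); print(T[:3,3])
E
```

```text
time: 9.7
eef_pos: [525.7, -176.9, 68.0]
eef_rot: [0.982, 0.187, 0.001, 0.0]
ft_force: [2.5, -1.6, -4.1]
finger_gap: 0.116
finger_force: 40.9
time: 10.32
eef_pos: [525.9, -177.0, 68.3]
eef_rot: [0.997, -0.074, 0.001, 0.0]
ft_force: [4.2, -1.9, -4.1]
finger_gap: 0.11
finger_force: 40.9
t 10.32 pos [ 525.9 -177.    68.3] F [ 4.2 -1.9 -4.1] gap 0.11 ff 40.9 j [-0.345  0.441  1.834 -0.     0.865  1.373]
[-0.37569198 -0.67240015 -0.00071881]
time: 11.2
eef_pos: [526.3, -177.0, 170.9]
eef_rot: [0.997, -0.075, 0.003, 0.001]
ft_force: [0.2, 0.2, 0.0]
finger_gap: 0.695
finger_force: 0.0
shift [-0.0003 -0.0001  0.069 ] dist mm 69.0 turn -89.61551430126524 j6 1.376 ax [[0.9887, -0.1497], [-0.1497, -0.9887]]
[ 603.99149885 -188.02831009  314.44412633]
```

View pics/w2.png

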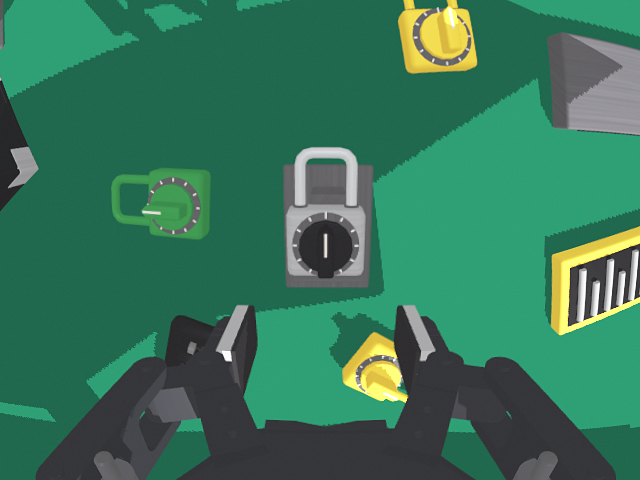

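The dial pointer at (326,246) now lines up with the shackle, whose bow is at (326,152), so the dial is at 0. Next I'll pinch the shackle legs and pull.

```bash
python3 -c "
from h import *
go([574.4,-184.3,27],-0.157+np.pi/2)"
```

```text
shift [0.0496 0.0002 0.1421] dist mm 150.5 turn 0.384485698734761 j6 1.376 ax [[0.9887, -0.1497], [-0.1497, -0.9887]]
```

```bash
python3 -m pendant '[[0.5,[0.0496,0,0],0.4],[0.5,[0.0496,0,0.05],0.4],[0.5,[0.0496,0,0.09],0.4],[0.5,[0.0496,0,0.115],0.4],[0.5,[0.0496,0,0.13],0.4],[0.5,[0.0496,0,0.138],0.4],[0.5,[0.0496,0,0.142],0.4],[0.5,[0.0496,0,0.142],0.4]]' 40
python3 -m pendant '[[0,[0,0,0],0],[-1,[0,0,0],0],[-1,[0,0,0],0],[-1,[0,0,0],0]]' 40; python3 -m pendant '[[-1,[0.004,0,0],0],[-1,[0.008,0,0],0],[-1,[0.012,0,0],0],[-1,[0.015,0,0],0],[-1,[0.0165,0,0],0],[-1,[0.0165,0,0],0]]'
```

```text
time: 12.25
eef_pos: [574.4, -184.1, 26.8]
eef_rot: [0.997, -0.079, 0.0, 0.0]
ft_force: [-0.2, 1.0, 0.8]
finger_gap: 0.748
finger_force: 0.0
time: 12.75
eef_pos: [574.7, -184.4, 27.1]
eef_rot: [0.997, -0.079, 0.001, 0.0]
ft_force: [-0.9, -0.7, 5.2]
finger_gap: 0.52
finger_force: 40.5
time: 13.5
eef_pos: [590.4, -186.8, 26.2]
eef_rot: [0.997, -0.079, -0.0, 0.0]
ft_force: [-1.6, -0.6, 3.7]
finger_gap: 0.518
finger_force: 40.4
```

```bash
python3 -m pendant '[[-1,[0.002,0,0],0],[-1,[0.004,0,0],0],[-1,[0.004,0,0],0]]'
```

```text
time: 13.88
eef_pos: [592.3, -186.9, 25.8]
eef_rot: [0.997, -0.079, -0.002, -0.0]
ft_force: [-8.1, -1.2, 4.7]
finger_gap: 0.519
finger_force: 40.5
```

```bash
python3 -m pendant '[[-1,[-0.003,0,0],0],[0.5,[-0.003,0,0],0],[0.5,[-0.003,0,0],0],[0.5,[-0.003,0,-0.04],0],[0.5,[-0.03,0,-0.09],0],[0.5,[-0.065,0,-0.14],0],[0.5,[-0.065,0,-0.14],0],[0.5,[-0.065,0,-0.14],0]]'; python3 - <<'E'
from h import *
st();p,d,K,T=cap('wrist','w3')
g=cv2.cvtColor(p[120:300,270:390],cv2.COLOR_RGB2HSV); 
cv2.imwrite('pics/w3c.png',cv2.resize(p[120:300,270:390],None,fx=3.3,fy=3.3,interpolation=cv2.INTER_CUBIC)[:,:,::-1])
E
```

```text
time: 14.88
eef_pos: [530.3, -176.9, 165.9]
eef_rot: [0.997, -0.079, 0.0, -0.0]
ft_force: [0.2, 0.4, 0.2]
finger_gap: 0.753
finger_force: 0.0
t 14.88 pos [ 530.3 -176.9  165.9] F [0.2 0.4 0.2] gap 0.753 ff 0.0 j [-3.430e-01  3.440e-01  1.702e+00  1.000e-03  1.095e+00  1.386e+00]
```

View pics/w3c.png

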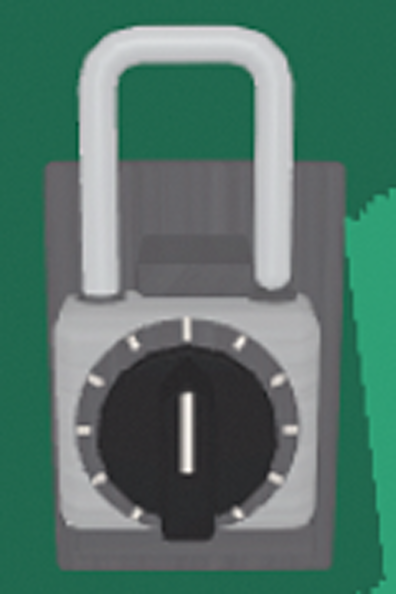

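The crop shows the shackle out, with its right leg's toe free at (272,285). The bow top is at (187,28), and the pointer is still at the shackle.

```bash
python3 - <<'E'
from h import *
p,d,K,T=load('w3')
f=lambda u,v,z: plane(K,T,[(270+u/3.3,120+v/3.3)],z,True)[0].round(1)
print('bow',f(187,25,43),'bodyfront',f(187,295,56),'back L/R',f(60,527,56),f(315,527,56),'sides',f(55,400,56),f(322,400,56),'line',f(187,472,82.5),f(187,392,82.5))
L=np.array([525,-176.5]);a=np.array([np.cos(-.157),np.sin(-.157)]); print('pred bow',L+86*a); t=L+8*a; go([*t,24],-0.157+np.pi/2)
E
```

```text
bow [ 609.6 -189.8   43. ] bodyfront [ 553.7 -180.9   56. ] back L/R [ 505.7 -144.3   56. ] [ 496.7 -201.    56. ] sides [ 535.3 -148.9   56. ] [ 526.1 -206.2   56. ] line [ 524.2 -176.1   82.5] [ 540.5 -178.7   82.5]
pred bow [ 609.94226835 -189.94659986]
shift [0.003  0.0006 0.1411] dist mm 141.1 turn -0.03980595353784031 j6 1.386 ax [[0.9876, -0.157], [-0.157, -0.9876]]
```

```bash
python3 -m pendant '[[0.8,[0.003,0.0005,0],0],[0.8,[0.003,0.0005,0.05],0],[0.8,[0.003,0.0005,0.09],0],[0.8,[0.003,0.0005,0.115],0],[0.8,[0.003,0.0005,0.13],0],[0.8,[0.003,0.0005,0.139],0],[0.8,[0.003,0.0005,0.145],0],[0.8,[0.003,0.0005,0.145],0]]' 40
python3 -m pendant '[[0.5,[0,0,0],0],[-1,[0,0,0],0],[-1,[0,0,0],0],[-1,[0,0,0],0],[-1,[0,0,0],0]]' 80; python3 -c "
from h import *
st()"
```

```text
time: 15.92
eef_pos: [533.3, -178.1, 21.5]
eef_rot: [0.997, -0.079, 0.0, 0.0]
ft_force: [-0.1, 0.5, 0.5]
finger_gap: 0.9
finger_force: 0.0
time: 16.55
eef_pos: [533.6, -178.2, 22.4]
eef_rot: [0.997, -0.079, 0.001, 0.0]
ft_force: [-0.6, 0.5, 7.0]
finger_gap: 0.665
finger_force: 86.7
t 16.55 pos [ 533.6 -178.2   22.4] F [-0.6  0.5  7. ] gap 0.665 ff 86.7 j [-0.343  0.51   1.859  0.     0.771  1.386]
```

```bash
python3 -m pendant '[[-1,[0,0,-0.01],0],[-1,[0,0,-0.025],0],[-1,[0,0,-0.045],0],[-1,[0,0,-0.075],0],[-1,[0,0,-0.11],0],[-1,[0,0,-0.11],0]]'; python3 - <<'E'
from h import *
st(); a=np.array([.9415,.337]);b=np.array([-.337,.9415]); t=(497-40+8.5)*a-1.5*b; print(t); go([*t,131],.344+np.pi/2)
E
```

```text
time: 17.3
eef_pos: [534.7, -178.6, 134.4]
eef_rot: [0.997, -0.079, 0.003, 0.001]
ft_force: [-0.2, 0.3, -4.1]
finger_gap: 0.666
finger_force: 86.3
t 17.3 pos [ 534.7 -178.6  134.4] F [-0.2  0.3 -4.1] gap 0.666 ff 86.3 j [-0.343  0.377  1.739  0.     1.019  1.386]
[438.77375 155.46125]
shift [-0.1473 -0.3149  0.002 ] dist mm 347.6 turn -28.748081997848868 j6 1.386 ax [[0.9876, -0.1571], [-0.1571, -0.9876]]
```

```bash
python3 -m pendant '[[-1,[-0.006,-0.013,0],-2],[-1,[-0.018,-0.039,0],-4],[-1,[-0.031,-0.066,0],-6],[-1,[-0.044,-0.093,0],-8],[-1,[-0.056,-0.12,0],-11],[-1,[-0.069,-0.147,0],-14],[-1,[-0.081,-0.174,0],-17],[-1,[-0.094,-0.201,0],-20],[-1,[-0.106,-0.227,0],-22],[-1,[-0.118,-0.253,0],-24],[-1,[-0.13,-0.278,0],-26],[-1,[-0.139,-0.297,0],-28],[-1,[-0.145,-0.31,0],-28.75],[-1,[-0.1473,-0.3149,0],-28.75],[-1,[-0.1473,-0.3149,0],-28.75],[-1,[-0.1473,-0.3149,0],-28.75]]'; python3 - <<'E'
from h import *
st();p,d,K,T=cap('wrist','w4')
cap('scene','s4');cap('top','top4')
E
```

```text
time: 19.3
eef_pos: [437.1, 155.6, 131.2]
eef_rot: [0.985, 0.171, -0.0, 0.0]
ft_force: [0.2, 0.7, -3.6]
finger_gap: 0.662
finger_force: 86.1
t 19.3 pos [437.1 155.6 131.2] F [ 0.2  0.7 -3.6] gap 0.662 ff 86.1 j [ 0.317  0.241  1.958 -0.     0.943  1.545]
```

View pics/w4.png

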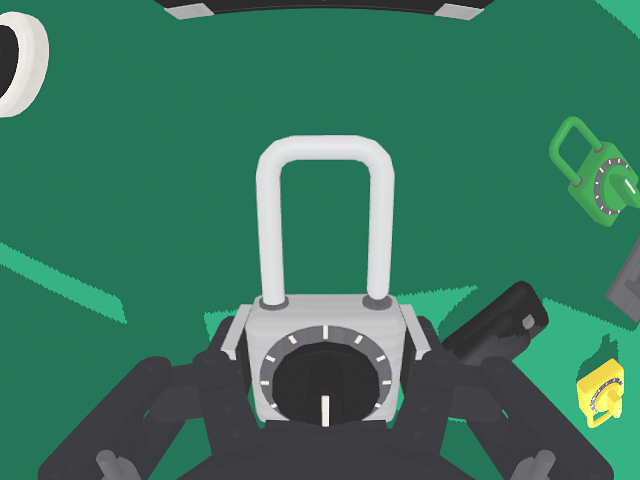

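The wrist view shows the lock held square, bow at (325,137), with the case front's corner brackets at (190,12) and (463,12) at the top edge. The staple is out of view, so I'll measure it in the top picture.

```bash
python3 - <<'E'
from h import *
from m import fit
a=np.array([.9415,.337]);b=np.array([-.337,.9415])
for n in('top1','s4'):
    p,d,K,T=load(n); C=cloud(K,T,d).reshape(-1,3); q=C[:,:2]@np.c_[a,b]
    i=(abs(C[:,2]-120.5)<8)&(q[:,0]>600)&(q[:,0]<820)&(abs(q[:,1])<140); P=C[i]
    (c,s,ang)=cv2.minAreaRect(P[:,:2].astype(np.float32)); m,w,I=fit(P,4)
    print(n,i.sum(),c,s,ang,'z',np.median(P[:,2]),'normal',w,'pct x',np.percentile(q[i,0],[1,50,99]),'y',np.percentile(q[i,1],[1,50,99]))
p,d,K,T=load('top1');q,e,K2,T2=load('s4')
A=cv2.resize(p[150:250,190:290],(400,400),interpolation=cv2.INTER_CUBIC);B=cv2.resize(q[200:300,360:460],(400,400),interpolation=cv2.INTER_CUBIC)
cv2.imwrite('pics/c4.png',np.hstack([A,B])[:,:,::-1])
E
```

```text
top1 4911 (670.7891235351562, 239.59844970703125) (156.18643188476562, 222.2642364501953) 19.683347702026367 z 121.28573265936484 normal [ 4.37839782e-03 -2.68130450e-04  9.99990379e-01] pct x [638.553992   711.10122753 786.98869961] y [-108.83391653   -0.30268093  106.7766352 ]
s4 5544 (668.6857299804688, 238.661865234375) (157.26980590820312, 222.94061279296875) 19.603151321411133 z 120.28048636743563 normal [6.01337357e-03 1.31157446e-04 9.99981911e-01] pct x [637.06306887 715.64157939 785.73312067] y [-109.52819992   -2.15615894  106.78587192]
```

View pics/c4.png

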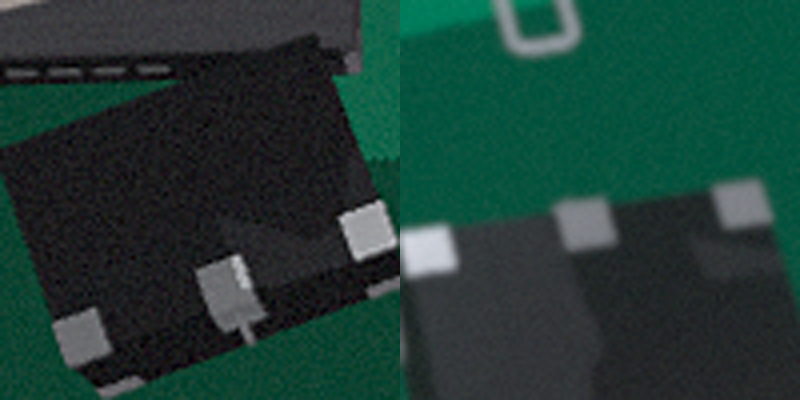

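The crop shows the lid lying flat and shut, hasp at (230,290). The staple's upright bar ends at about (252,342), in front of the hasp. In the scene crop, the held shackle's bow at (540,45) is well clear of the case.

```bash
python3 - <<'E'
from h import *
a=np.array([.9415,.337]);b=np.array([-.337,.9415])
p,d,K,T=load('top1')
for u,v,z in[(252,342,73.5),(247,326,98.5),(250,335,86)]:
    X=plane(K,T,[(190+u/4,150+v/4)],z)[0,:2]; print(X,X@a,X@b)
# verify bow of held lock, wrist view: bow z = TCP+8.5+13
p,d,K,T=load('w4'); s=arm.sense(); z=s['eef_pos'][2]+21.5
X=plane(K,T,[(325,136)],z,True)[0,:2]; print('bow',X,X@a,X@b,'pred', s['eef_pos'][:2]@a+77.5, s['eef_pos'][:2]@b)
C=cloud(K,T,d,True); print('leg/bow z',C[145:152,325,2].mean(),C[230,267],C[230,380],'expected top',z+4)
t=(616-30-77.5)*a-1*b; print(t); go([*t,64.5],.343+np.pi/2)
E
```

```text
[584.5455525  207.16204109] 620.1632455288569 -1.9487895090087524
[589.83271512 206.9645485 ] 625.0745541333076 -3.9165025817432375
[586.56350381 206.7558992 ] 621.9262768617092 -3.011221689752381
bow [509.56264322 182.52933403] 541.2656141607818 0.1287572240833092 pred 541.544121781925 -0.777504946311782
leg/bow z 156.02700291541674 [474.44806785 190.37445387 156.763394  ] [487.02307329 155.16829095 156.77918849] expected top 156.8035208108028
[479.08975 170.423  ]
shift [0.0444 0.0002 0.0668] dist mm 80.2 turn 0.00773945981608845 j6 1.545 ax [[0.9417, 0.3364], [0.3364, -0.9417]]
```

```bash
python3 -m pendant '[[-1,[0,0,0.01],0],[-1,[0,0,0.025],0],[-1,[0,0,0.045],0],[-1,[0.005,0.0005,0.06],0],[-1,[0.015,0.0007,0.0665],0],[-1,[0.028,0.0007,0.0665],0],[-1,[0.038,0.0007,0.0665],0],[-1,[0.0445,0.0007,0.0665],0],[-1,[0.0445,0.0007,0.0665],0],[-1,[0.0445,0.0007,0.0665],0]]'; python3 - <<'E'
from h import *
a=np.array([.9415,.337]);b=np.array([-.337,.9415])
st();p,d,K,T=cap('wrist','w5'); cv2.imwrite('pics/w5.png',p[:,:,::-1])
s=arm.sense();P=s['eef_pos']; print('TCP case',P[:2]@a,P[:2]@b,'rot',Ro.from_quat(s['eef_rot']).as_matrix()[2].round(4),'bow pred',P[:2]@a+77.5)
C=cloud(K,T,d,True)
print('bow top z',C[145:152,325],C[230,267],C[230,380])
E
```

```text
time: 20.7
eef_pos: [478.7, 170.4, 64.9]
eef_rot: [0.985, 0.171, -0.0, 0.0]
ft_force: [0.3, -0.7, -3.7]
finger_gap: 0.662
finger_force: 86.1
t 20.7 pos [478.7 170.4  64.9] F [ 0.3 -0.7 -3.7] gap 0.662 ff 86.1 j [0.319 0.386 1.944 0.    0.812 1.546]
TCP case 508.0363682518736 -0.9286767857189875 rot [-6.e-04 -1.e-04 -1.e+00] bow pred 585.5363682518737
bow top z [[548.53626459 196.3561429   89.86228949]
 [548.22720096 196.24572921  89.65090027]
 [547.90000929 196.12916488  89.07338258]
 [547.63163007 196.03248687  89.75976168]
 [547.31873664 195.92073463  89.51492185]
 [547.02523759 195.81557082  89.65392417]
 [546.66171313 195.68649535  88.54355601]] [515.91246073 205.14895441  89.96616288] [528.45426183 169.70490083  89.48444288]
```

View pics/w5.png

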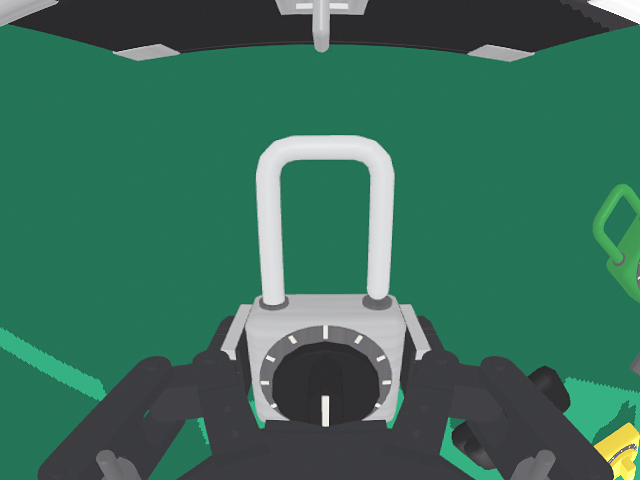

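The wrist view shows the staple straight ahead: its bar is at column 321, lower end at (321,50), and the bow is at (325,136). I'll measure the gap from this one picture.

```bash
python3 - <<'E'
from h import *
a=np.array([.9415,.337]);b=np.array([-.337,.9415])
p,d,K,T=load('w5')
f=lambda u,v,z:(lambda X:(X@a,X@b))(plane(K,T,[(u,v)],z,True)[0,:2])
print('staple low',f(321,50,73.5),f(321,46,75),'bow',f(325,135,86),'front corners',f(113,52,110),f(178,50,110))
C=cloud(K,T,d,True)
for v in range(4,54,6):
    X=C[v,321]; print(v,X[:2]@a,X[:2]@b,X[2])
# lid/case front yaw from brackets, left and right bottom
L=np.array([plane(K,T,[q],110,True)[0] for q in((140,60),(505,62))]); print(L)
E
```

```text
staple low (np.float64(616.7195950981793), np.float64(1.4395467231082932)) (np.float64(617.897590765795), np.float64(1.4231858092484835)) bow (np.float64(585.7355371435121), np.float64(0.015792528941060528)) front corners (np.float64(614.6214498964006), np.float64(61.07577091534397)) (np.float64(611.7147313780447), np.float64(39.847672761159615))
4 625.7554390071765 1.160683235910092 99.13856333056438
10 623.6734359507453 1.1540102601458024 99.50636557670259
16 621.8810436185536 1.1569396844189994 99.05812223190564
22 620.1967600585939 1.1641314580121533 98.25651460510485
28 617.9474381374151 1.1487476558694165 99.4510977613974
34 616.7091731478495 1.175263848595118 96.99402170677632
40 615.285658895848 1.196499968528274 95.01553947487496
46 615.5078851981999 1.303197215573948 85.54403281656863
52 615.3162920589829 1.4041561531530358 76.58488136084122
[[557.4012401  254.47520202 110.        ]
 [590.88210931 158.32542479 110.        ]]
```

```bash
python3 -m pendant '[[-1,[0.001,-0.0012,0],0],[-1,[0.001,-0.0012,0],0],[-1,[0.001,-0.0012,0],0],[-1,[0.001,-0.0012,0],0]]'; python3 - <<'E'
from h import *
from m import fit
st()
p,d,K,T=cap('scene','s6');C=cloud(K,T,d).reshape(-1,3);a=np.array([.9415,.337]);b=np.array([-.337,.9415]);q=C[:,:2]@np.c_[a,b]
i=(abs(C[:,2]-120.5)<8)&(q[:,0]>645)&(q[:,0]<780)&(abs(q[:,1])<100);m,w,_=fit(C[i],4);print('lid z',m[2],w)
p,d,K,T=load('scene0'); z=np.load('pics/s6.npz')['p']; D=cv2.absdiff(p,z).max(2)>60
n,l,s,c=cv2.connectedComponentsWithStats(D.astype(np.uint8)); print([tuple(x) for x in s[1:] if x[4]>40])
print(arm.finish_job())
E
```

```text
time: 21.25
eef_pos: [479.6, 172.0, 64.8]
eef_rot: [0.985, 0.171, 0.0, -0.0]
ft_force: [0.2, 0.3, -4.4]
finger_gap: 0.665
finger_force: 86.1
t 21.25 pos [479.6 172.   64.8] F [ 0.2  0.3 -4.4] gap 0.665 ff 86.1 j [0.322 0.388 1.941 0.    0.813 1.548]
lid z 120.36231045192801 [0.00464504 0.00121569 0.99998847]
[(np.int32(394), np.int32(0), np.int32(41), np.int32(51), np.int32(1070)), (np.int32(543), np.int32(0), np.int32(79), np.int32(71), np.int32(2316)), (np.int32(349), np.int32(6), np.int32(21), np.int32(33), np.int32(384)), (np.int32(376), np.int32(52), np.int32(45), np.int32(34), np.int32(772)), (np.int32(368), np.int32(56), np.int32(67), np.int32(151), np.int32(4105)), (np.int32(336), np.int32(74), np.int32(18), np.int32(14), np.int32(99)), (np.int32(412), np.int32(192), np.int32(9), np.int32(9), np.int32(44)), (np.int32(378), np.int32(207), np.int32(30), np.int32(37), np.int32(511)), (np.int32(241), np.int32(214), np.int32(20), np.int32(30), np.int32(111)), (np.int32(404), np.int32(238), np.int32(20), np.int32(23), np.int32(276)), (np.int32(451), np.int32(239), np.int32(16), np.int32(17), np.int32(213)), (np.int32(439), np.int32(245), np.int32(13), np.int32(12), np.int32(124)), (np.int32(365), np.int32(251), np.int32(16), np.int32(15), np.int32(116)), (np.int32(399), np.int32(250), np.int32(11), np.int32(12), np.int32(102)), (np.int32(359), np.int32(257), np.int32(14), np.int32(13), np.int32(135)), (np.int32(428), np.int32(353), np.int32(72), np.int32(27), np.int32(1284))]
the job is handed in; nothing more can be done
None
```

The job is handed in at about 21 s of the 72 s allowed: the lid is shut, the dial is at the shackle, the shackle is fully out, and the lock is held still and level about 3 cm in front of the staple, at its height and clear of the case and rest.

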